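# Open the well locked by the left-hand screw

## Task

The two wells of this source block are locked by look-alike wing knobs, one on an ordinary right-hand screw and one on a left-hand screw. Find by feel, trying the knobs gently both ways, which is the left-hand one; back that screw off all the way to its stop, then slide its shutter fully open towards the knob by the red post. Never wring a knob hard against a stop, leave the other well shut with its screw snugged back if you have moved it more than a touch, disturb nothing else on the bench, and let go of everything.

Things in the scene. Friction and masses are not known exactly. Their poses are not given: they have to be found in the camera images.
- twin_base: fixed source block: dark steel plate 160 x 300 x 10 mm with two equal grey well blocks (146 x 76 mm, tops at 46 mm) 160 mm apart. Origin under the plate, midway between the wells; x away from the robot, y left, z up (yaw varies). Each well has, nearer the robot, a bridge (26 x 76 mm, top at 68 mm) with a black wing knob. The sides look the same; which has the left-hand screw changes
- left_knob (a point): grip point of the black wing knob on the left (+y) side, on its axis: wing 44 mm long, 11 mm thick, from 10 mm above this point to 24 mm below, then a hub 20 mm across (its top 23 mm below) and the bridge top 40 mm below. It turns about the vertical here and does not rise. Screw seated, the wing lies along the block's x axis. The point keeps the block's axes and does not turn
- right_knob (a point): the same for the knob on the right (-y) side
- left_post (a point): grip point on the left shutter's red post while shut (this point stays put): post 14 mm (block x) by 26 mm (block y), 40 mm tall, top 13.5 mm above, foot on the steel shutter plate 26.5 mm below, 90 mm behind its knob. The plate runs between rails (tops 22 mm below this point, inner faces 56 mm apart)
- right_post (a point): the same for the right shutter
- lh_turn (a joint): turn of the screw with the left-hand thread, whichever side it is on: 0 seated tight (hard stop), 2.2 rad fully backed off (hard stop). It grows as the screw turns clockwise seen from above and shrinks counter-clockwise. Starts at 0 to 0.12. Running friction about 0.08 N m
- lh_twist (a joint): spring wind-up between knob and screw of the left-hand screw (2 N m per rad, so 0.04 rad while it runs and 0 when let go; same sense as its turn, so the knob wing itself has turned by turn + twist). More than 0.2 rad (0.4 N m) either way is overload
- lh_shutter (a joint): slide of the shutter on the side of the left-hand screw: 0 shut, 0.036 m fully open (hard stop), towards the screw (block -x). Sliding friction about 2 N. The seated screw's bolt blocks it after 3 mm and clears it from about 1.4 rad of turn
- rh_turn (a joint): turn of the screw with the right-hand thread, whichever side it is on: 0 seated tight (hard stop), 2.2 rad fully backed off (hard stop). It grows as the screw turns counter-clockwise seen from above and shrinks clockwise. Starts at 0 to 0.12. Running friction about 0.08 N m
- rh_twist (a joint): spring wind-up between knob and screw of the right-hand screw (2 N m per rad, so 0.04 rad while it runs and 0 when let go; same sense as its turn, so the knob wing itself has turned by turn + twist). More than 0.2 rad (0.4 N m) either way is overload
- rh_shutter (a joint): slide of the shutter on the side of the right-hand screw: 0 shut, 0.036 m fully open (hard stop), towards the screw (block -x). Sliding friction about 2 N. The seated screw's bolt blocks it after 3 mm and clears it from about 1.4 rad of turn
- survey_meter: yellow and black survey meter, 120 x 66 x 56 mm, stands by; origin under its centre
- timer: white timer, 35 x 62 x 58 mm, stands by; origin under its centre
- lead_pig: grey lead vial pot, 46 mm across, 84 mm tall, stands by; origin under its centre
- kidney_dish: white kidney dish, 114 x 217 x 36 mm, stands by; origin under its centre

How it is judged:
On the way, in this order (a step that is already met when the one before it is completed fails the run):
1. the left-hand screw is backed off to its stop (value of joint lh_turn above 2.05 rad), for 0.1 s.
2. its shutter is slid fully open (value of joint lh_shutter above 0.032 m), for 0.2 s.
At the end, for the whole second after the job is handed in: the left-hand screw is backed off (over 2.05 of 2.2 rad) and its shutter open by over 32 of 36 mm; the right-hand screw is within 0.3 rad of its seat and its shutter shut (within 6 mm) (value of joint lh_turn above 2.05 rad and value of joint lh_shutter above 0.032 m and value of joint rh_turn below 0.3 rad and value of joint rh_shutter below 0.006 m); the robot touches nothing.
It fails at once if a knob is wrung with more than 0.4 N m (0.2 rad of wind-up): the left-hand screw (value of joint lh_twist above 0.2 rad or value of joint lh_twist below -0.2 rad).
It fails at once if a knob is wrung with more than 0.4 N m (0.2 rad of wind-up): the right-hand screw (value of joint rh_twist above 0.2 rad or value of joint rh_twist below -0.2 rad).
It fails at once if the right-hand screw is backed off by more than 0.8 rad (value of joint rh_turn above 0.8 rad).
It fails at once if a bystander is moved by more than 20 mm (distance of any of survey_meter, timer, lead_pig, kidney_dish from where it was at the start of the episode above 0.02 m).
It also fails if it takes over 72 s, if anything falls off the work surface, if the arm or the gripper's body presses on something with over 40 N, if the wrist force passes 120 N, or if a joint passes its speed limit or range.

## Robot

A 6-joint arm with a two-finger parallel gripper is mounted at the origin on a cart in front of the work surface, level with it; the furniture and walls round the work are solid. World frame = base frame: x ahead of the robot, y to its left, z up, the work surface at z = 0. Lengths are in m, angles in rad, forces in N, time in s.
With the tool pointing down it reaches from about 0.375 to 0.9 m from the base axis. Payload 3.1 kg.
Tool frame: the origin (TCP) lies midway between the tips of the shut fingers; the grasp point (between the pads) lies robot.grip_point_offset behind it (robot.grip_point_offset is the distance from the TCP to the grasp point, in m); z points along the fingers, y is the direction in which the jaws open and shut (so a half turn about z gives the same grasp; the last joint's range is limited). The gripper opens to 87 mm and grips with 3 to 60 N. Pads are 19 mm wide; open, the fingers measure 117 mm over their backs; the gripper's body (75 mm by 190 mm) begins 51 mm behind the grasp point.
Start: joints at [-1.516, 0.527, 1.433, -0, 1.181, -0.178], TCP at [0.144, -0.608, 0.223] pointing down, gripper open.
Joint ranges: [-3.08, 3.08], [-0.75, 2.2], [0.22, 2.44], [-1.43, 4.57], [0, 2.65], [-2.85, 2.85]. Speed limits (rad/s): [2.79, 2.79, 3.14, 3.14, 3.14, 3.14].

## Interface

Orientations are given as a unit quaternion [x, y, z, w].
In Python, from rig import robot, cams, hand_in gives the robot as it stands. The module is installed in compiled form; this text tells all that it offers.
- The arm moves only by the tool send_rows, never from a script. Its argument "steps" is one flat list of numbers, 5 for each row, row after row: the finger opening in m, from 0 to 0.087, then the shift along the tool's x, y, z in m, then the turn about the tool's z in rad. A call has 1 to 8 rows; each row is the pose to reach, as a shift and turn from the pose measured when the call began, along the tool's axes at that moment; what a row does not reach only later rows make up. A row lasts 1/8 s, in which the tool goes at most 62.5 mm and 10.7 degrees, less where a joint would pass 70% of its speed; a pose out of reach is approached as far as the arm can. A call with a gripper value outside its range is refused whole. The fingers move at their own pace and stop on an object; "force" is the grip in N (left out, the last holds). Time passes only in rows, so rows that repeat a pose let the fingers close. It gives the time, the measured TCP pose, the force and the opening at its end, in the units of the state.
- robot.get_obs(): the state, without advancing time (a new reading comes with each control period).
- cams.camera(name): name is "scene" or "top" or "wrist"; returns a dict with "color" (420x560x3 uint8, red, green, blue), "range_z" (420x560 float32, m along the optical axis (not along the pixel's ray), 0 where there is no reading), "intrinsics" (3x3 intrinsics, pixels), "extrinsics" (4x4, takes a point from camera to world coordinates). Camera axes: x right, y down, z forward; pixel columns grow to the right and rows downward; lengths in m; the calibration is good to about 2 mm. A picture is of the moment at which its call begins.
- hand_in(): hands the job in, once; it reports no verdict.
The state is a dict: "time": time; "q": joint angles; "joint_velocities": joint speeds; "joint_torque": joint torques, N m; "position": TCP position; "tool_rot": TCP orientation; "ft_force": force on the tool from outside, world axes, zero at the start; "moment": the same for the moment, N m; "grip_width": finger opening in m.
Only numpy, scipy, OpenCV 4.12 (cv2) and the standard library are available. Lean on these libraries where they do the work, as an engineer would, in place of code of your own. Each camera call takes 0.05 s, during which the arm holds its last target.

## Working session

There is one attempt and no reset: what is moved stays moved. The work goes in short steps, Python scripts to look and compute and a tool call to move; the robot and the scene stay as the last step left them, time stands still between calls to the robot, and variables do not carry over. Pictures are saved under pics/ and viewed, and the job is handed in when it is done.

Besides the shell and the picture viewer there is one more tool, called after ">>>" by a JSON object that holds its "api" and its "payload", one argument or row to a line. send_rows: Moves the arm, as the interface text tells. Its arguments: {"type":"object","properties":{"steps":{"type":"array","items":{"type":"number"}},"force":{"type":"number"}},"required":["steps"]}

```bash
mkdir -p pics; ls; python3 - <<'E'
from rig import robot,cams
import cv2,numpy as np
o=robot.get_obs()
for k,v in o.items(): print(k,np.round(v,4))
print(robot.grip_point_offset)
for n in ["scene","top","wrist"]:
    c=cams.camera(n); cv2.imwrite(f"pics/a_{n}.png",c["color"][:,:,::-1]); np.savez(f"a_{n}.npz",**c)
    print(n,c["intrinsics"].round(1).tolist(),c["extrinsics"].round(3).tolist())
E
```

```text
pics
time 0.0
q [-1.5165  0.5285  1.4339 -0.      1.1814 -0.1785]
joint_velocities [ 0.0005  0.0012 -0.0017  0.0007 -0.0004 -0.0003]
joint_torque [-3.00000e-04 -4.40040e+01 -1.76595e+01  6.33000e-02  5.82000e-02
 -2.00000e-04]
position [ 0.1442 -0.6074  0.2216]
tool_rot [ 9.932e-01  1.161e-01  1.000e-04 -1.100e-03]
ft_force [-0.2223  0.9111  1.1206]
moment [ 0.0639 -0.0324  0.0025]
grip_width 0.0869
0.0187
scene [[438.2, 0.0, 280.9], [0.0, 438.2, 215.6], [0.0, 0.0, 1.0]] [[0.916, 0.354, -0.188, 0.882], [0.4, -0.817, 0.415, -0.569], [-0.007, -0.456, -0.89, 1.299], [0.0, 0.0, 0.0, 1.0]]
top [[519.4, 0.0, 275.3], [0.0, 519.4, 205.4], [0.0, 0.0, 1.0]] [[-0.086, -0.899, 0.43, -0.137], [-0.996, 0.078, -0.036, 0.054], [-0.001, -0.431, -0.902, 1.7], [0.0, 0.0, 0.0, 1.0]]
wrist [[365.8, 0.0, 274.7], [0.0, 365.8, 208.8], [0.0, 0.0, 1.0]] [[0.23, -0.939, -0.258, 0.214], [-0.973, -0.222, -0.059, -0.59], [-0.002, 0.264, -0.964, 0.385], [0.0, 0.0, 0.0, 1.0]]
```

View pics/a_scene.png

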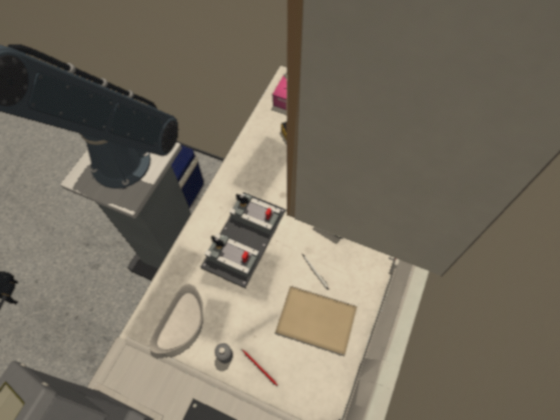

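View pics/a_top.png

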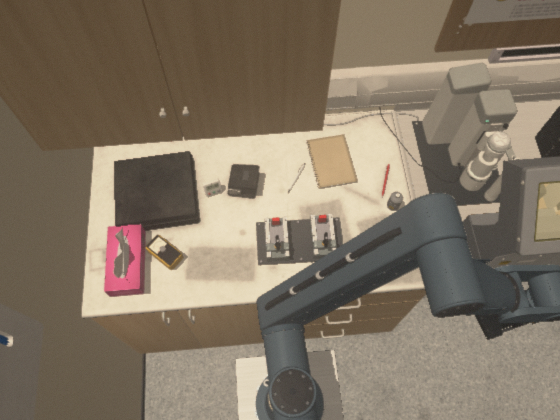

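View pics/a_wrist.png

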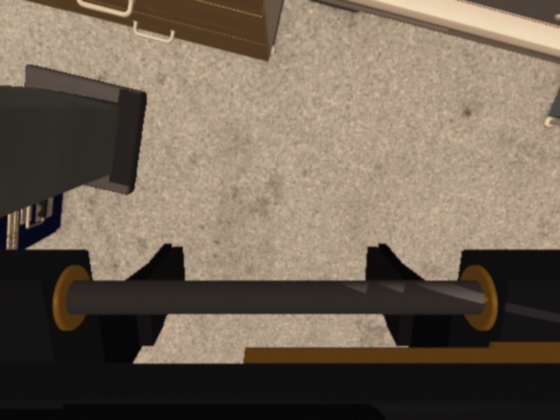

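```bash
cat > h.py <<'E'
import numpy as np,cv2
def load(f): 
    d=np.load(f); return {k:d[k] for k in d}
def ray(c,u,v,z):
    K=c["intrinsics"];T=c["extrinsics"]
    d=T[:3,:3]@np.linalg.solve(K,[u,v,1.]);o=T[:3,3]
    return o+d*(z-o[2])/d[2]
def pts(c):
    K=c["intrinsics"];T=c["extrinsics"];Z=c["range_z"].astype(float)
    v,u=np.mgrid[:420,:560]
    P=np.stack([(u-K[0,2])/K[0,0]*Z,(v-K[1,2])/K[1,1]*Z,Z],-1)
    return P@T[:3,:3].T+T[:3,3]
def red(c):
    h=cv2.cvtColor(c["color"],cv2.COLOR_RGB2HSV)
    return (((h[...,0]<8)|(h[...,0]>172))&(h[...,1]>150)&(h[...,2]>80)).astype(np.uint8)
E
python3 - <<'E'
from h import *
for n,(x0,y0,x1,y1) in dict(scene=(190,180,300,290),top=(245,200,355,275)).items():
    c=load(f"a_{n}.npz")
    m=red(c);k,l,s,ce=cv2.connectedComponentsWithStats(m);P=pts(c)
    for i in range(1,k):
        if s[i,4]>15:
            q=P[l==i]; q=q[np.abs(q[:,2])<.3]; 
            print(n,ce[i].round(1),s[i],np.median(q,0).round(3) if len(q) else None, q[:,2].max().round(3) if len(q) else None)
    cr=c["color"][y0:y1,x0:x1,::-1]
    cv2.imwrite(f"pics/b_{n}.png",cv2.resize(cr,None,fx=5,fy=5,interpolation=cv2.INTER_CUBIC))
E
```

```text
scene [268.1 213.1] [266 209   5  10  35] [ 0.585 -0.011  0.091] 0.1
scene [244.9 256.5] [243 252   5  10  39] [ 0.582 -0.172  0.091] 0.099
scene [263. 371.] [246 354  29  29  44] [ 0.769 -0.438  0.01 ] 0.014
top [322.2 216.2] [319 215   7   4  20] [ 0.574 -0.165  0.093] 0.099
top [275.5 219. ] [273 218   6   3  18] [ 0.579 -0.006  0.091] 0.099
```

View pics/b_top.png

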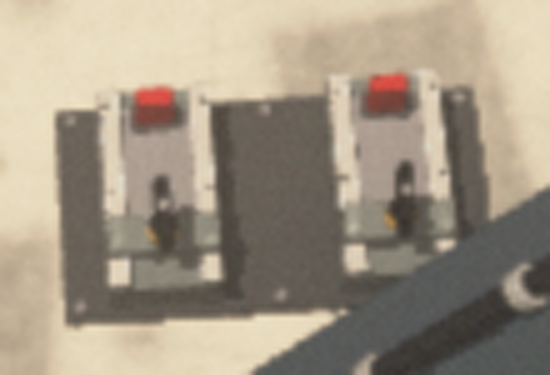

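View pics/b_scene.png

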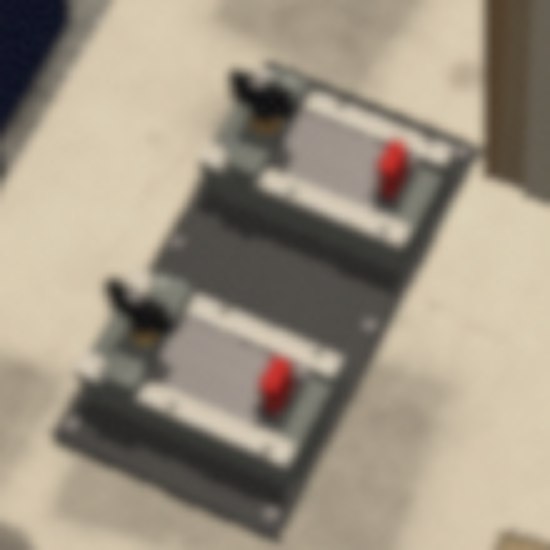

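>>> {"api": "send_rows", "payload": {
  "steps": [0.087, 0.05, -0.053, -0.06, -0.18, 0.087, 0.1, -0.107, -0.08, -0.36, 0.087, 0.15, -0.16, -0.08, -0.54, 0.087, 0.2, -0.213, -0.08, -0.72, 0.087, 0.25, -0.267, -0.08, -0.9, 0.087, 0.3, -0.32, -0.08, -1.08, 0.087, 0.35, -0.374, -0.08, -1.26, 0.087, 0.407, -0.435, -0.08, -1.44]
}}

```text
time: 1.15
position: [0.3833, -0.189, 0.3021]
tool_rot: [0.668, 0.744, 0.001, -0.0]
ft_force: [0.4, 0.4, 0.6]
grip_width: 0.0869
```

>>> {"api": "send_rows", "payload": {
  "steps": [0.087, 0, 0, 0, -0.18, 0.087, 0, 0, 0, -0.36, 0.087, 0, 0, 0, -0.54, 0.087, 0, 0, 0, -0.72, 0.087, 0, 0, 0, -0.9, 0.087, 0, 0, 0, -1.08, 0.087, 0, 0, 0, -1.26, 0.087, 0, 0, 0, -1.44]
}}

```text
time: 2.15
position: [0.3831, -0.1888, 0.3019]
tool_rot: [0.009, 1.0, 0.001, -0.0]
ft_force: [-0.2, 1.0, 0.2]
grip_width: 0.0868
```

>>> {"api": "send_rows", "payload": {
  "steps": [0.087, -0.03, 0.05, 0, 0, 0.087, -0.057, 0.1, 0, 0, 0.087, -0.057, 0.1, 0, 0, 0.087, -0.057, 0.1, 0, 0]
}}

```text
time: 2.65
position: [0.4415, -0.0897, 0.3019]
tool_rot: [0.008, 1.0, 0.001, -0.0]
ft_force: [0.7, 0.3, 0.1]
grip_width: 0.0867
```

```bash
python3 - <<'E'
from rig import robot,cams
from h import *
o=robot.get_obs()
for k in("q","position","tool_rot","ft_force","moment"): print(k,np.round(o[k],4))
for n in ["wrist","top"]:
    c=cams.camera(n); cv2.imwrite(f"pics/c_{n}.png",c["color"][:,:,::-1]); np.savez(f"c_{n}.npz",**c)
E
```

```text
q [-4.5010e-01  1.8870e-01  1.7410e+00  1.0000e-03  1.2132e+00 -2.0050e+00]
position [ 0.4415 -0.0897  0.3019]
tool_rot [ 8.1e-03  1.0e+00  7.0e-04 -4.0e-04]
ft_force [0.6999 0.2981 0.1202]
moment [ 0.102  -0.1576 -0.0125]
```

View pics/c_wrist.png

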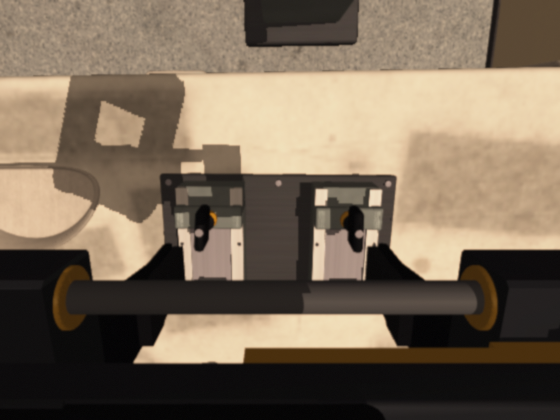

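```bash
python3 - <<'E'
from h import *
c=load("c_wrist.npz");print(c["extrinsics"].round(3).tolist())
P=pts(c);v,u=np.mgrid[:420,:560]
dark=c["color"].max(2)<60
for s,(a,b) in dict(right=(160,260),left=(300,380)).items():
    m=(u>a)&(u<b)&(v>180)&(v<275)&(P[...,2]>.100)&(P[...,2]<.13)
    q=P[m];print(s,len(q),q.mean(0).round(4),q.min(0).round(3),q.max(0).round(3))
    pc=np.linalg.svd(q[:,:2]-q[:,:2].mean(0),full_matrices=False)
    d=pc[2][0];print(" wing angle",np.arctan(d[1]/d[0]).round(3)); 
    print(cv2.minAreaRect((q[:,:2]*1000).astype(np.float32)))
# plate corner bolts & corners on z=.010
for uv in [(162,175),(395,178),(278,183),(168,182.5),(389,184)]: print(uv,ray(c,*uv,.01).round(4))
for n in("a_top","a_scene"):
    c2=load(n+".npz");P2=pts(c2);m=red(c2)&(np.abs(P2[...,2]-.1)<.006).astype(np.uint8)
    k,l,st,ce=cv2.connectedComponentsWithStats(m)
    for i in range(1,k):
        if st[i,4]>3:q=P2[l==i];print(n,len(q),q.mean(0).round(4),(q.min(0)+q.max(0))/2)
E
python3 -c "
import cv2;i=cv2.imread('pics/c_wrist.png')[165:285,150:400];cv2.imwrite('pics/c2.png',cv2.resize(i,None,fx=3.2,fy=3.2,interpolation=2))"
```

```text
[[0.017, 0.965, 0.263, 0.369], [1.0, -0.017, -0.003, -0.087], [0.002, 0.263, -0.965, 0.466], [0.0, 0.0, 0.0, 1.0]]
right 551 [ 0.4839 -0.1631  0.116 ] [ 0.465 -0.171  0.1  ] [ 0.508 -0.157  0.122]
 wing angle -0.11
((486.0346374511719, -164.56402587890625), (11.260185241699219, 43.259437561035156), 83.2716293334961)
left 573 [ 0.4879 -0.0066  0.1157] [ 0.468 -0.011  0.1  ] [0.512 0.001 0.122]
 wing angle -0.001
((490.12646484375, -5.113738059997559), (43.646018981933594, 11.368229866027832), 0.4511789083480835)
(162, 175) [ 0.4472 -0.2297  0.01  ]
(395, 178) [0.4562 0.0639 0.01  ]
(278, 183) [ 0.46   -0.0839  0.01  ]
(168, 182.5) [ 0.4569 -0.2231  0.01  ]
(389, 184) [0.4637 0.0568 0.01  ]
a_top 4 [ 0.5731 -0.1588  0.0958] [ 0.57342035 -0.15888927  0.09677906]
a_scene 7 [ 0.5824 -0.0085  0.0962] [ 0.58279281 -0.0089692   0.09719801]
```

View pics/c2.png

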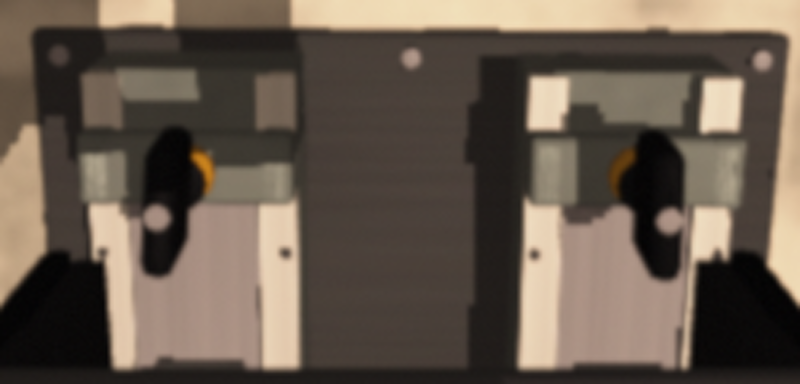

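>>> {"api": "send_rows", "payload": {
  "steps": [0.06, -0.023, -0.037, 0.05, 0.045, 0.06, -0.0457, -0.0741, 0.1, 0.09, 0.06, -0.0457, -0.0741, 0.14, 0.09, 0.06, -0.0457, -0.0741, 0.15, 0.09, 0.06, -0.0457, -0.0741, 0.15, 0.09]
}}

```text
time: 3.38
position: [0.4849, -0.1657, 0.152]
tool_rot: [0.055, 0.998, 0.001, -0.001]
ft_force: [-0.5, -0.5, 0.8]
grip_width: 0.0606
```

```bash
python3 - <<'E'
from rig import robot,cams
from h import *
o=robot.get_obs()
for k in("position","tool_rot","ft_force","moment"): print(k,np.round(o[k],4))
c=cams.camera("wrist"); cv2.imwrite(f"pics/d.png",c["color"][:,:,::-1]); np.savez(f"d.npz",**c)
P=pts(c);v,u=np.mgrid[:420,:560]
m=(v<270)&(P[...,2]>.102)&(P[...,2]<.13)&(c["color"].max(2)<90)&(np.hypot(P[...,0]-.486,P[...,1]+.1645)<.03)
q=P[m];print(len(q),q.min(0).round(3),q.max(0).round(3),cv2.minAreaRect((q[:,:2]*1000).astype(np.float32)))
E
```

```text
position [ 0.4849 -0.1657  0.152 ]
tool_rot [ 5.500e-02  9.985e-01  1.000e-03 -8.000e-04]
ft_force [-0.4645 -0.5298  0.7911]
moment [ 0.0385 -0.1307 -0.017 ]
1186 [ 0.465 -0.172  0.102] [ 0.505 -0.157  0.122] ((484.837158203125, -164.58836364746094), (10.76202392578125, 40.308631896972656), 83.53173065185547)
```

View pics/d.png

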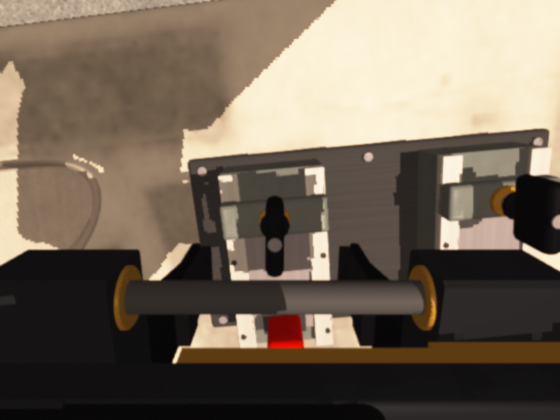

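>>> {"api": "send_rows", "payload": {
  "steps": [0.06, -0.001, 0.001, 0.05, 0, 0.06, -0.001, 0.001, 0.06, 0, 0.06, -0.001, 0.001, 0.06, 0, 0.0, -0.001, 0.001, 0.06, 0, 0.0, -0.001, 0.001, 0.06, 0, 0.0, -0.001, 0.001, 0.06, 0, 0.0, -0.001, 0.001, 0.06, 0, 0.0, -0.001, 0.001, 0.06, 0],
  "force": 15
}}

```text
time: 4.42
position: [0.4869, -0.165, 0.0931]
tool_rot: [0.055, 0.999, 0.0, 0.0]
ft_force: [-0.6, 0.1, -0.8]
grip_width: 0.0179
```

```bash
cat > o.py <<'E'
from rig import robot
import numpy as np
o=robot.get_obs()
for k in("time","position","tool_rot","ft_force","moment","q","joint_torque","grip_width"): print(k,np.round(o[k],4))
t=o["tool_rot"];print("ang",round(2*np.arctan2(t[1],t[0])-np.pi,4))
E
python3 o.py
```

```text
time 4.425
position [ 0.4869 -0.165   0.0931]
tool_rot [5.470e-02 9.985e-01 4.000e-04 4.000e-04]
ft_force [-0.6068  0.1402 -0.8235]
moment [ 0.0969 -0.1416  0.0328]
q [-5.4490e-01  5.8210e-01  1.8231e+00  1.6000e-03  7.3600e-01 -2.0074e+00]
joint_torque [ 7.50000e-03 -3.86824e+01 -9.89240e+00 -4.15000e-02  5.29000e-02
  1.00000e-04]
grip_width 0.0179
ang -0.1095
```

>>> {"api": "send_rows", "payload": {
  "steps": [0.0, 0, 0, 0, 0, 0.0, 0, 0, 0, 0, 0.0, 0, 0, 0, 0]
}}

```text
time: 4.8
position: [0.4869, -0.1659, 0.0931]
tool_rot: [0.054, 0.999, -0.0, 0.0]
ft_force: [-1.8, -5.1, -0.8]
grip_width: 0.0111
```

```bash
python3 o.py
```

```text
time 4.8
position [ 0.4869 -0.1659  0.0931]
tool_rot [ 5.450e-02  9.985e-01 -3.000e-04  4.000e-04]
ft_force [-1.7704 -5.1037 -0.8267]
moment [-0.8104  0.2704 -0.0154]
q [-5.4570e-01  5.8220e-01  1.8228e+00 -2.0000e-04  7.3560e-01 -2.0074e+00]
joint_torque [ 2.78200e+00 -3.85765e+01 -9.35860e+00  1.02940e+00  3.11100e-01
 -9.30000e-03]
grip_width 0.0111
ang -0.109
```

>>> {"api": "send_rows", "payload": {
  "steps": [0.0, 0, 0, 0, 0.03, 0.0, 0, 0, 0, 0.06, 0.0, 0, 0, 0, 0.06]
}}

```text
time: 5.18
position: [0.4869, -0.1659, 0.093]
tool_rot: [0.084, 0.996, -0.0, 0.0]
ft_force: [-1.2, -3.5, -0.3]
grip_width: 0.0106
```

```bash
python3 o.py
```

```text
time 5.175
position [ 0.4869 -0.1659  0.093 ]
tool_rot [ 8.440e-02  9.964e-01 -4.000e-04  4.000e-04]
ft_force [-1.1904 -3.451  -0.2622]
moment [-0.377   0.0602  0.1199]
q [-5.4580e-01  5.8220e-01  1.8228e+00 -5.0000e-04  7.3560e-01 -1.9472e+00]
joint_torque [  1.5576 -38.462   -9.5674   0.6429   0.19     0.1267]
grip_width 0.0106
ang -0.169
```

>>> {"api": "send_rows", "payload": {
  "steps": [0.0, 0, 0, 0, 0.02, 0.0, 0, 0, 0, 0.03, 0.0, 0, 0, 0, 0.03]
}}

```text
time: 5.55
position: [0.4868, -0.1659, 0.093]
tool_rot: [0.099, 0.995, -0.0, 0.0]
ft_force: [-1.8, -2.7, 0.4]
grip_width: 0.0108
```

```bash
python3 o.py
```

```text
time 5.55
position [ 0.4868 -0.1659  0.093 ]
tool_rot [ 9.930e-02  9.951e-01 -4.000e-04  4.000e-04]
ft_force [-1.7598 -2.7401  0.3686]
moment [-0.4477  0.0382  0.1178]
q [-5.4570e-01  5.8230e-01  1.8228e+00 -5.0000e-04  7.3560e-01 -1.9171e+00]
joint_torque [  1.509  -38.452   -9.5678   0.6188   0.1886   0.0964]
grip_width 0.0108
ang -0.199
```

>>> {"api": "send_rows", "payload": {
  "steps": [0.0, 0, 0, 0, 0.04, 0.0, 0, 0, 0, 0.08, 0.0, 0, 0, 0, 0.08]
}}

```text
time: 5.92
position: [0.4869, -0.1659, 0.093]
tool_rot: [0.139, 0.99, -0.0, 0.0]
ft_force: [-1.1, -2.8, 0.8]
grip_width: 0.0106
```

```bash
python3 o.py
```

```text
time 5.925
position [ 0.4869 -0.1659  0.093 ]
tool_rot [ 1.388e-01  9.903e-01 -3.000e-04  4.000e-04]
ft_force [-1.13   -2.8011  0.8294]
moment [-0.4344  0.0253  0.0517]
q [-5.4570e-01  5.8220e-01  1.8228e+00 -5.0000e-04  7.3560e-01 -1.8376e+00]
joint_torque [  1.4345 -38.4438  -9.5679   0.5897   0.1924   0.1404]
grip_width 0.0106
ang -0.2785
```

>>> {"api": "send_rows", "payload": {
  "steps": [0.0, 0, 0, 0, 0.05, 0.0, 0, 0, 0, 0.1, 0.0, 0, 0, 0, 0.1]
}}

```text
time: 6.3
position: [0.4869, -0.1658, 0.093]
tool_rot: [0.188, 0.982, -0.0, 0.0]
ft_force: [-0.3, -1.8, 0.4]
grip_width: 0.0109
```

```bash
python3 o.py; python3 - <<'E'
from rig import cams
import cv2
cv2.imwrite("pics/e.png",cams.camera("wrist")["color"][:,:,::-1])
E
```

```text
time 6.3
position [ 0.4869 -0.1658  0.093 ]
tool_rot [ 1.876e-01  9.822e-01 -3.000e-04  4.000e-04]
ft_force [-0.256  -1.8087  0.4187]
moment [-0.4127  0.0142  0.0169]
q [-5.4560e-01  5.8230e-01  1.8228e+00 -4.0000e-04  7.3560e-01 -1.7387e+00]
joint_torque [  1.372  -38.4374  -9.5638   0.5698   0.2004   0.1535]
grip_width 0.0109
ang -0.3774
```

View pics/e.png

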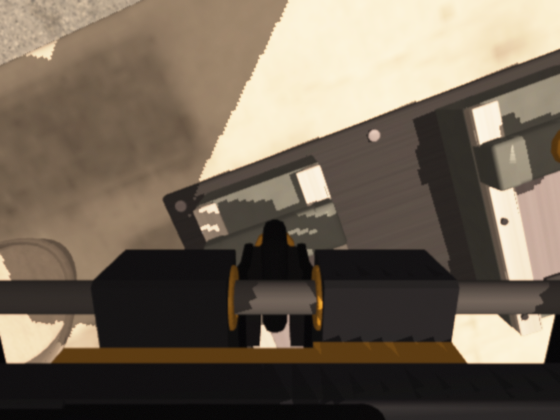

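>>> {"api": "send_rows", "payload": {
  "steps": [0.0, 0, 0, 0, 0.1, 0.0, 0, 0, 0, 0.2, 0.0, 0, 0, 0, 0.3, 0.0, 0, 0, 0, 0.4, 0.0, 0, 0, 0, 0.5, 0.0, 0, 0, 0, 0.6, 0.0, 0, 0, 0, 0.7, 0.0, 0, 0, 0, 0.8]
}}

```text
time: 7.35
position: [0.4871, -0.1656, 0.0931]
tool_rot: [0.556, 0.831, 0.0, 0.001]
ft_force: [0.0, -2.1, 0.3]
grip_width: 0.0109
```

```bash
python3 o.py
```

```text
time 7.35
position [ 0.4871 -0.1656  0.0931]
tool_rot [5.562e-01 8.311e-01 2.000e-04 7.000e-04]
ft_force [ 0.0229 -2.0618  0.3093]
moment [-0.3625 -0.0922  0.0798]
q [-5.4530e-01  5.8220e-01  1.8227e+00  4.0000e-04  7.3530e-01 -9.3680e-01]
joint_torque [  0.7737 -38.5098  -9.448    0.4028   0.2974  -0.4376]
grip_width 0.0109
ang -1.1796
```

>>> {"api": "send_rows", "payload": {
  "steps": [0.0, 0, 0, 0, 0.1, 0.0, 0, 0, 0, 0.2, 0.0, 0, 0, 0, 0.3, 0.0, 0, 0, 0, 0.4, 0.0, 0, 0, 0, 0.5, 0.0, 0, 0, 0, 0.6, 0.0, 0, 0, 0, 0.65, 0.0, 0, 0, 0, 0.65]
}}

```text
time: 8.35
position: [0.4874, -0.1656, 0.093]
tool_rot: [0.792, 0.61, 0.001, 0.001]
ft_force: [0.0, -2.1, -0.7]
grip_width: 0.0109
```

```bash
python3 o.py
```

```text
time 8.35
position [ 0.4874 -0.1656  0.093 ]
tool_rot [7.920e-01 6.105e-01 6.000e-04 8.000e-04]
ft_force [ 0.0304 -2.1383 -0.7002]
moment [-0.4251 -0.0528  0.0416]
q [-5.4520e-01  5.8240e-01  1.8224e+00  7.0000e-04  7.3490e-01 -2.8820e-01]
joint_torque [  0.983  -38.6688  -9.3141   0.515    0.3683   0.1555]
grip_width 0.0109
ang -1.8283
```

>>> {"api": "send_rows", "payload": {
  "steps": [0.0, 0, 0, 0, 0.1, 0.0, 0, 0, 0, 0.2, 0.0, 0, 0, 0, 0.28, 0.0, 0, 0, 0, 0.33, 0.0, 0, 0, 0, 0.33]
}}

```text
time: 8.98
position: [0.4876, -0.1657, 0.093]
tool_rot: [0.881, 0.473, 0.001, 0.001]
ft_force: [-0.5, -2.0, -0.4]
grip_width: 0.011
```

```bash
python3 o.py
```

```text
time 8.975
position [ 0.4876 -0.1657  0.093 ]
tool_rot [8.811e-01 4.729e-01 8.000e-04 8.000e-04]
ft_force [-0.48   -2.0353 -0.3507]
moment [-0.554   0.049   0.0757]
q [-5.4520e-01  5.8240e-01  1.8223e+00  7.0000e-04  7.3460e-01  4.0000e-02]
joint_torque [  1.1954 -38.7038  -9.3554   0.6244   0.3281   0.1543]
grip_width 0.011
ang -2.1565
```

>>> {"api": "send_rows", "payload": {
  "steps": [0.0, 0, 0, 0, 0.03, 0.0, 0, 0, 0, 0.05, 0.0, 0, 0, 0, 0.05]
}}

```text
time: 9.35
position: [0.4876, -0.1657, 0.093]
tool_rot: [0.893, 0.451, 0.001, 0.001]
ft_force: [-0.6, -1.7, 0.2]
grip_width: 0.0105
```

```bash
python3 o.py
```

```text
time 9.35
position [ 0.4876 -0.1657  0.093 ]
tool_rot [8.926e-01 4.508e-01 8.000e-04 8.000e-04]
ft_force [-0.6381 -1.6512  0.1523]
moment [-0.5355  0.0851  0.0034]
q [-5.4510e-01  5.8240e-01  1.8222e+00  7.0000e-04  7.3460e-01  8.9900e-02]
joint_torque [  1.2079 -38.6871  -9.4016   0.6393   0.2973   0.1128]
grip_width 0.0105
ang -2.2063
```

>>> {"api": "send_rows", "payload": {
  "steps": [0.0, 0, 0, 0, 0.03, 0.0, 0, 0, 0, 0.05, 0.0, 0, 0, 0, 0.05]
}}

```text
time: 9.72
position: [0.4876, -0.1657, 0.093]
tool_rot: [0.904, 0.428, 0.001, 0.001]
ft_force: [0.0, -1.3, -0.2]
grip_width: 0.011
```

```bash
python3 o.py
```

```text
time 9.725
position [ 0.4876 -0.1657  0.093 ]
tool_rot [9.037e-01 4.282e-01 8.000e-04 9.000e-04]
ft_force [ 0.0341 -1.2744 -0.1825]
moment [-0.5074  0.0538  0.068 ]
q [-5.4510e-01  5.8240e-01  1.8222e+00  7.0000e-04  7.3460e-01  1.4010e-01]
joint_torque [  1.221  -38.7053  -9.3867   0.6452   0.3032   0.1148]
grip_width 0.011
ang -2.2566
```

>>> {"api": "send_rows", "payload": {
  "steps": [0.0, 0, 0, 0, 0.02, 0.0, 0, 0, 0, 0.03, 0.0, 0, 0, 0, 0.03]
}}

```text
time: 10.1
position: [0.4876, -0.1657, 0.0931]
tool_rot: [0.91, 0.415, 0.001, 0.001]
ft_force: [-0.6, -2.6, -0.7]
grip_width: 0.0109
```

```bash
python3 o.py
```

```text
time 10.1
position [ 0.4876 -0.1657  0.0931]
tool_rot [9.100e-01 4.146e-01 9.000e-04 9.000e-04]
ft_force [-0.604  -2.5694 -0.6856]
moment [-0.5676  0.074   0.1082]
q [-5.4510e-01  5.8240e-01  1.8222e+00  6.0000e-04  7.3460e-01  1.7020e-01]
joint_torque [  1.1803 -38.7119  -9.3789   0.675    0.3056   0.1364]
grip_width 0.0109
ang -2.2865
```

>>> {"api": "send_rows", "payload": {
  "steps": [0.0, 0, 0, 0, -0.04, 0.05, 0, 0, 0, -0.04, 0.05, 0, 0, 0, -0.04, 0.05, 0, 0, 0, -0.04, 0.05, 0, 0, 0, -0.04, 0.05, 0, 0, -0.05, -0.04, 0.05, 0, 0, -0.11, -0.04, 0.05, 0, 0, -0.13, -0.04]
}}

```text
time: 11.1
position: [0.4891, -0.1665, 0.2267]
tool_rot: [0.902, 0.433, 0.003, 0.004]
ft_force: [0.1, -0.2, 0.1]
grip_width: 0.05
```

```bash
python3 o.py;python3 - <<'E'
from rig import cams
from h import *
c=cams.camera("wrist"); cv2.imwrite(f"pics/f.png",c["color"][:,:,::-1]); np.savez(f"f.npz",**c)
P=pts(c);v,u=np.mgrid[:420,:560]
m=(v<290)&(P[...,2]>.102)&(P[...,2]<.13)&(c["color"].max(2)<90)&(np.hypot(P[...,0]-.486,P[...,1]+.1645)<.03)
q=P[m];print(len(q),cv2.minAreaRect((q[:,:2]*1000).astype(np.float32)))
E
```

```text
time 11.1
position [ 0.4891 -0.1665  0.2267]
tool_rot [0.9015 0.4327 0.0028 0.0037]
ft_force [ 0.1022 -0.238   0.0757]
moment [-0.0472 -0.0102 -0.0253]
q [-5.4500e-01  3.7310e-01  1.7035e+00  7.0000e-04  1.0559e+00  1.3050e-01]
joint_torque [ 1.80700e-01 -3.55764e+01 -1.60855e+01  8.41000e-02 -1.16300e-01
 -8.00000e-04]
grip_width 0.05
ang -2.2467
670 ((487.551025390625, -163.62667846679688), (43.16191864013672, 10.906723022460938), 51.535099029541016)
```

View pics/f.png

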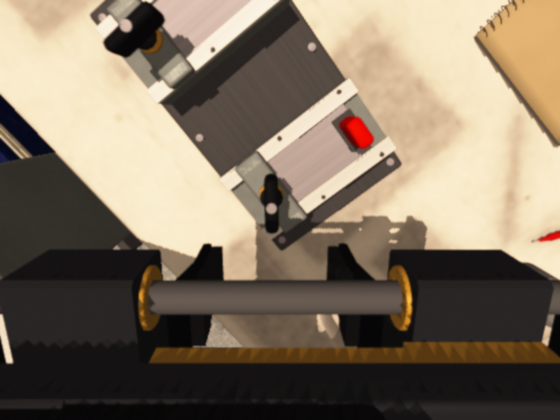

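```bash
python3 - <<'E'
from h import *
c=load("f.npz");P=pts(c)
m=red(c).astype(bool)
q=P[m&(P[...,2]>.09)&(P[...,2]<.12)];print(len(q),q[:,2].max(),np.median(q[:,2]))
top=q[q[:,2]>np.median(q[:,2])-.003]
print(top.mean(0).round(4),cv2.minAreaRect((top[:,:2]*1000).astype(np.float32)))
k,l,s,ce=cv2.connectedComponentsWithStats(m.astype(np.uint8))
for uv in [(199,137),(312,46.5),(282,240),(390.5,161)]: print(ray(c,*uv,.01).round(4))
E
```

```text
519 0.09607848879138903 0.0932920832214274
[ 0.5767 -0.1658  0.0932] ((576.7921752929688, -166.11605834960938), (25.424863815307617, 13.617789268493652), 87.58089447021484)
[ 0.4581 -0.0829  0.01  ]
[ 0.6    -0.0871  0.01  ]
[ 0.4546 -0.2236  0.01  ]
[ 0.5971 -0.2263  0.01  ]
```

```bash
python3 - <<'E'
from h import *
c=load("f.npz");P=pts(c)
for uv in [(271,190),(272,225),(255,168),(295,215),(310,120),(345,185),(365,165),(310,165),(250,100),(356,130),(450,250)]: 
    print(uv,np.median(P[uv[1]-1:uv[1]+2,uv[0]-1:uv[0]+2].reshape(-1,3),0).round(4))
E
```

```text
(271, 190) [ 0.4956 -0.1536  0.1196]
(272, 225) [ 0.4788 -0.1756  0.1196]
(255, 168) [ 0.4903 -0.1377  0.0694]
(295, 215) [ 0.4911 -0.194   0.0696]
(310, 120) [ 0.5538 -0.1365  0.0573]
(345, 185) [ 0.5444 -0.2169  0.0115]
(365, 165) [ 0.5687 -0.1998  0.0569]
(310, 165) [ 0.5295 -0.1692  0.0534]
(250, 100) [ 0.5219 -0.0877  0.0112]
(356, 130) [ 0.5753 -0.1624  0.0934]
(450, 250) [ 0.5465 -0.163   0.3041]
```

>>> {"api": "send_rows", "payload": {
  "steps": [0.06, 0.02, 0.025, 0, 0.18, 0.06, 0.055, 0.068, 0, 0.36, 0.06, 0.055, 0.068, 0.03, 0.54, 0.06, 0.055, 0.068, 0.06, 0.72, 0.06, 0.055, 0.068, 0.087, 0.87, 0.06, 0.055, 0.068, 0.087, 0.92, 0.06, 0.055, 0.068, 0.087, 0.92, 0.06, 0.055, 0.068, 0.087, 0.92]
}}

```text
time: 12.15
position: [0.5779, -0.1668, 0.1416]
tool_rot: [1.0, -0.012, 0.005, 0.003]
ft_force: [1.2, -0.3, -0.2]
grip_width: 0.06
```

```bash
python3 o.py
```

```text
time 12.15
position [ 0.5779 -0.1668  0.1416]
tool_rot [ 0.9999 -0.0122  0.005   0.0026]
ft_force [ 1.2069 -0.344  -0.2348]
moment [ 0.0767 -0.0084 -0.0227]
q [-4.6650e-01  5.9250e-01  1.5766e+00 -2.0000e-04  9.6120e-01  1.1287e+00]
joint_torque [-6.10000e-03 -4.33458e+01 -1.43857e+01  5.38000e-02 -8.68000e-02
 -5.00000e-04]
grip_width 0.06
ang -3.1659
```

>>> {"api": "send_rows", "payload": {
  "steps": [0.06, -0.001, -0.001, 0.05, 0, 0.06, -0.001, -0.001, 0.077, 0, 0.06, -0.001, -0.001, 0.077, 0, 0.0, -0.001, -0.001, 0.077, 0, 0.0, -0.001, -0.001, 0.077, 0, 0.0, -0.001, -0.001, 0.077, 0, 0.0, -0.001, -0.001, 0.077, 0, 0.0, -0.001, -0.001, 0.077, 0],
  "force": 12
}}

```text
time: 13.15
position: [0.5782, -0.1681, 0.0654]
tool_rot: [1.0, -0.012, 0.006, 0.004]
ft_force: [-0.9, -4.5, 1.8]
grip_width: 0.026
```

```bash
python3 o.py
```

```text
time 13.15
position [ 0.5782 -0.1681  0.0654]
tool_rot [ 0.9999 -0.0118  0.0057  0.0042]
ft_force [-0.9451 -4.5321  1.8351]
moment [-0.6829  0.2108 -0.0372]
q [-0.4671  0.7041  1.6218 -0.0036  0.8018  1.1297]
joint_torque [  3.2854 -44.3244 -10.706    0.9768   0.0991  -0.0456]
grip_width 0.026
ang -3.1651
```

>>> {"api": "send_rows", "payload": {
  "steps": [0.0, -0.005, 0, 0, 0, 0.0, -0.012, 0, 0, 0, 0.0, -0.02, 0, 0, 0, 0.0, -0.028, 0, 0, 0, 0.0, -0.034, 0, 0, 0, 0.0, -0.036, 0, 0, 0, 0.0, -0.036, 0, 0, 0]
}}

```text
time: 14.02
position: [0.5421, -0.1674, 0.0653]
tool_rot: [1.0, -0.012, 0.006, 0.004]
ft_force: [0.8, -1.5, 4.6]
grip_width: 0.0258
```

```bash
python3 o.py
```

```text
time 14.025
position [ 0.5421 -0.1674  0.0653]
tool_rot [ 0.9999 -0.0118  0.0057  0.0043]
ft_force [ 0.7817 -1.5236  4.6408]
moment [ 0.0975 -0.2279 -0.0976]
q [-0.4951  0.673   1.7125 -0.0035  0.742   1.1017]
joint_torque [  0.2667 -40.3403  -8.7016  -0.1053   0.2065  -0.0858]
grip_width 0.0258
ang -3.1651
```

>>> {"api": "send_rows", "payload": {
  "steps": [0.0, -0.0015, 0, 0, 0, 0.0, -0.002, 0, 0, 0, 0.0, -0.002, 0, 0, 0]
}}

```text
time: 14.4
position: [0.542, -0.1675, 0.0654]
tool_rot: [1.0, -0.012, 0.008, 0.005]
ft_force: [5.9, 0.7, 1.1]
grip_width: 0.0259
```

```bash
python3 o.py
```

```text
time 14.4
position [ 0.542  -0.1675  0.0654]
tool_rot [ 0.9999 -0.012   0.0076  0.0046]
ft_force [5.9164 0.7238 1.1031]
moment [ 0.4185 -0.964  -0.0569]
q [-4.9600e-01  6.7170e-01  1.7156e+00 -1.6000e-03  7.3640e-01  1.0999e+00]
joint_torque [ -1.3797 -41.563   -7.2645  -0.8374   1.1313  -0.0719]
grip_width 0.0259
ang -3.1656
```

At the stop (no further travel, force rises to 6 N). Release, lift and look.

>>> {"api": "send_rows", "payload": {
  "steps": [0.05, 0, 0, 0, 0, 0.05, 0, 0, 0, 0, 0.05, 0, 0, 0, 0, 0.05, 0, 0, 0, 0, 0.05, 0, 0, -0.05, 0, 0.05, 0, 0, -0.11, 0, 0.05, 0, 0, -0.17, 0, 0.05, 0, 0, -0.19, 0]
}}

```text
time: 15.4
position: [0.5408, -0.1666, 0.2599]
tool_rot: [1.0, -0.012, 0.011, 0.006]
ft_force: [0.6, -0.4, -0.7]
grip_width: 0.0497
```

>>> {"api": "send_rows", "payload": {
  "steps": [0.05, -0.05, -0.05, 0, 0, 0.05, -0.09, -0.09, 0, 0, 0.05, -0.09, -0.09, 0, 0]
}}

```text
time: 15.78
position: [0.4472, -0.0705, 0.2558]
tool_rot: [1.0, -0.011, 0.008, 0.005]
ft_force: [0.4, -1.0, 0.6]
grip_width: 0.0502
```

```bash
python3 o.py; python3 - <<'E'
from rig import cams
from h import *
for n in("wrist","scene"):
    c=cams.camera(n); cv2.imwrite(f"pics/g_{n}.png",c["color"][:,:,::-1]); np.savez(f"g_{n}.npz",**c)
    P=pts(c); m=red(c).astype(bool)&(P[...,2]>.088)&(P[...,2]<.11)
    q=P[m]
    for s in(-.166,-.006):
        t=q[np.abs(q[:,1]-s)<.03]
        if len(t): print(n,s,len(t),t.mean(0).round(4))
    for y in(-.164,-.005):
        m=(P[...,2]>.102)&(P[...,2]<.13)&(c["color"].max(2)<90)&(np.hypot(P[...,0]-.488,P[...,1]-y)<.03)
        w=P[m]
        if len(w)>10: print(n,"wing",len(w),cv2.minAreaRect((w[:,:2]*1000).astype(np.float32)))
E
```

```text
time 15.775
position [ 0.4472 -0.0705  0.2558]
tool_rot [ 0.9999 -0.0105  0.0077  0.0049]
ft_force [ 0.4179 -0.9503  0.6108]
moment [ 0.0288 -0.0124 -0.0158]
q [-0.4018  0.2416  1.8154 -0.0038  1.0667  1.1919]
joint_torque [  0.6855 -29.8496 -15.1331   0.1328   0.1655   0.0501]
grip_width 0.0502
ang -3.1627
wrist -0.166 511 [ 0.5412 -0.1645  0.0928]
wrist -0.006 522 [ 0.5805 -0.0077  0.0932]
wrist wing 706 ((487.6976013183594, -163.84521484375), (42.999210357666016, 11.2029447555542), 52.580909729003906)
wrist wing 667 ((491.77587890625, -4.801268100738525), (42.42145919799805, 10.89586353302002), 0.36177611351013184)
scene -0.166 26 [ 0.5446 -0.1679  0.0926]
scene -0.006 20 [ 0.5839 -0.0093  0.0929]
scene wing 75 ((488.9268493652344, -165.38807678222656), (43.38827896118164, 11.276578903198242), 59.73048782348633)
scene wing 48 ((496.3741760253906, -7.592189788818359), (36.46030807495117, 11.552753448486328), 9.536734580993652)
```

View pics/g_wrist.png

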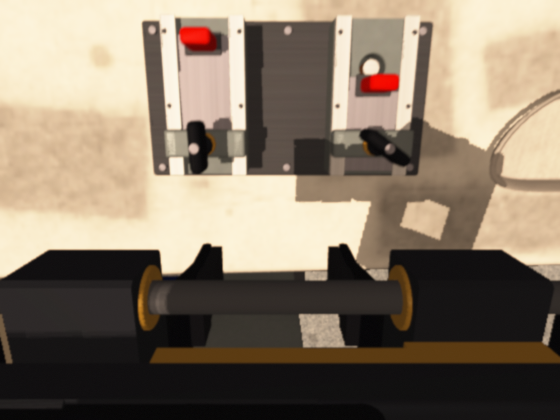

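View pics/g_scene.png

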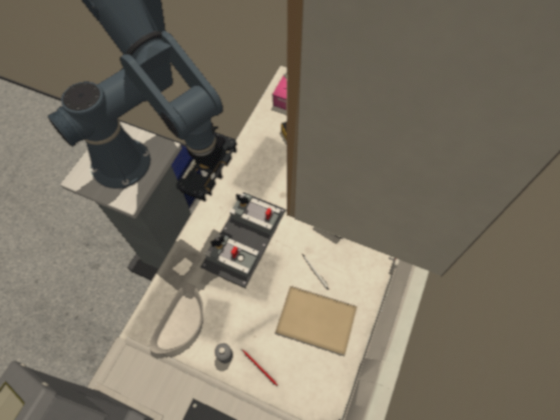

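```bash
python3 -c "
from rig import hand_in
print(hand_in())"
```

```text
the job is handed in; nothing more can be done
None
```

The left-hand screw is the one on the right (-y) side. I backed it off to its stop, slid its shutter fully open by the red post, and handed in at about 16 s. The hand-in gives no verdict.

**Finding the left-hand screw:** I turned the right knob gently clockwise, in steps of at most 0.1 rad. It kept running at about 0.10–0.15 N m, where a blocked screw would have wound up well past that. Its wing also sat slightly clockwise of seated at the start. On that evidence I did not try it counter-clockwise or touch the left knob at all, so the feel test was one-way on one knob.

**Last checks:**

| Check | Result |
|---|---|
| Left-hand screw turn, from the wing angle in the wrist picture | about 2.20 rad |
| Left-hand shutter travel, from the post position | about 35.5 mm; the arm moved 36 mm, then a further push gave no travel and about 6 N |
| Other knob and shutter | wing angle and post unchanged in the pictures |
| Bystanders | no displacement noticed by eye; I did not measure them |
| Gripper | open and well above the block, contact force near zero |

**Disagreement:** the scene camera put the right wing at 60° where the wrist camera put it at 53°. I took the wrist value, because the scene camera had only about 75 pixels on the wing. The joint torque gave just a slight rise at the screw's stop, so full back-off rests mainly on the wing angle.

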